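Screw the lid onto the sugar canister without crossing the thread

ROBOT

A 6-joint arm with a two-finger parallel gripper is mounted at the origin on the work surface. World frame = base frame: x ahead of the robot, y to its left, z up, the work surface at z = 0. Lengths are in m, angles in rad, forces in N, time in s.
With the tool pointing down it reaches from about 0.3 to 0.85 m from the base axis. Payload 5.4 kg.
Tool frame: the origin (TCP) lies between the finger pads; the fingertips stand 17 mm ahead of it and the grasp point (between the pads) lies 2 mm behind it; z points along the fingers, y is the line along which they close (so a half turn about z gives the same grasp; the last joint's range is limited). The gripper opens to 85 mm and grips with 20 to 120 N. Pads are 22 mm wide; open, the fingers measure 114 mm over their backs; the gripper's body (76 mm by 85 mm) begins 54 mm behind the grasp point. The pads swing forward as they close: fully open they stand 13 mm farther back than shut.
Start: joints at [-1.519, 0.158, 1.597, -0, 1.386, -0.21], TCP at [0.149, -0.555, 0.248] pointing down, gripper open.
Joint ranges: [-2.91, 2.91], [-0.94, 2.29], [0.18, 2.7], [-1.29, 4.43], [0.17, 2.64], [-3, 3]. Speed limits (rad/s): [2.57, 2.57, 3.14, 3.14, 3.14, 3.14].

INTERFACE

Orientations are given as a rotation vector (axis times angle).
In Python, from workcell import bot, fingers, telemetry, viewer gives the robot as it stands. Calls block until the motion is done:
- bot.move_pose(position, orientation): joint-space move of the TCP to a pose.
- bot.line_to(position, rotation=None, velocity=0.15, threshold=None): straight line of the TCP; rotation=None keeps the orientation; velocity is the mean speed in m/s. With threshold (N) it stops when the force on the tool has changed by that much, and returns True; else False.
- bot.goto_joints(angles): joint-space move.
- fingers.grip(opening, squeeze=None): opening from 0.0 (shut) to 1.0 (fully open); squeeze is the grip in N (None keeps the last); returns when the fingers have stopped.
- bot.wait(seconds).
- bot.inverse_kinematics(position, orientation): joint angles nearest the present ones, or None.
- telemetry.read_state(): the state.
- viewer.get_image(name): name is "scene" or "top" or "wrist"; returns (picture, depth): 420x560x3 uint8, red, green, blue; 420x560 float32, m along the optical axis (not along the pixel's ray), 0 where there is no reading.
- viewer.camera_model(name): a dict with "fx", "fy", "cx", "cy" (pixels), "R" (3x3) and "t" (3): a world point X has camera coordinates R X + t; the wrist camera has in their place "tool_from_camera" (4x4, takes a point from camera to tool coordinates, whose origin is the TCP and whose axes are the flange's). Camera axes: x right, y down, z forward; pixel columns grow to the right and rows downward; lengths in m; the calibration is good to about 2 mm. A picture is of the moment at which its call begins: read the wrist's pose just before it. camera_model takes no time and is no camera call.
A pose or a line that the arm cannot do raises bot.PlanningError and nothing moves.
- bot.sign_off(): hands the job in; it is judged then, once.
Trained networks look in the newest picture that a camera, given by its name, has taken for a name from the list of things; names that differ only in an ending like _2 or _b are one class to them, and where a whole thing is asked for, a point or a joint stands for the part that bears it (a point fixed in the world has none). Each returns a list of dicts, best first, with "p" (0 to 1); they miss things now and then, are a little off and sometimes report something else, mostly with a low value. They report only what shows in the picture. A call takes as long as a camera call. They do not tell look-alikes from the thing itself.
- viewer.outline_of(camera, target): "pixels" (420x560 bool, what is visible of it) and "rect" ([centre column, centre row, width, height] in pixels, round what is visible of it).
The state is a dict: "t": time; "joint_pos": joint angles; "qd": joint speeds; "joint_torque": joint torques, N m; "tool_pos": TCP position; "tool_rot": TCP orientation; "ft_force": force on the tool from outside, world axes, zero at the start; "moment": the same for the moment, N m; "finger_gap": opening from 0.0 (shut) to 1.0 (fully open); "gripper_force": force on a finger pad.
Only numpy, scipy, OpenCV 4.12 (cv2) and the standard library are available. Lean on these libraries where they do the work, as an engineer would, in place of code of your own. Each camera call takes 0.05 s, during which the arm holds its last target. There are 200 camera calls.

TASK

Put the blue screw lid on the white canister: set it on the neck, feel for the thread by turning the lid backward (counter-clockwise from above) until it drops a step, then turn it forward until it is fully home and let go. Do it gently, never forcing the thread, and leave the other things on the bench where they are.

Things in the scene. Friction and masses are not known exactly. Their poses are not given: they have to be found in the camera images.
- lid: Blue round screw lid, 76 mm across, about 120 g, lying skirt-down on the bench. Origin: centre of the skirt's lower edge; z up. Skirt and deck reach from 0 to 24 mm; on the deck stands a grip bar (24 to 53 mm high), 52 mm long along the lid's x axis, 24 mm wide along y.
- lid_lugs (a point): Point on the lid's axis 2 mm above its origin, level with the undersides of its four inner lugs. These lie on the lid's +-x and +-y axes, 5 mm wide, 4 mm high, inner tips 28.3 mm from the axis, and run in the canister's thread.
- canister: White canister with blue band, 82 mm across, fixed upright in a square steel holder (130 mm, bolted down: it neither slides nor turns). Origin: centre of the holder's underside; z up. Shoulder 103 mm high, the threaded neck above it. Its yaw tells nothing of where the thread starts.
- mouth (a point): On the canister's axis, level with the thread crests, 125 mm above the bench, z up. Right-hand thread, four starts, the same every 90 deg, at an unknown angle not reported. Clockwise from above each quarter has: a 22 deg entry gap, 63 deg of thread with level crest that the lug must go beneath, and a 5 deg blunt stop 4 mm higher than the crest.
- neck_top (a point): Top of the neck's plain core on the axis, 7 mm above the mouth point. The core is 54 mm across, tapering in its top 5 mm to 45 mm, and guides the lugs with 1.3 mm play all round. Seen from above: a white disc with grey thread pieces round it.
- on_crests (a point): Where the lid's origin is when the lugs rest on the crests: on the axis, 2 mm below the mouth point (4 mm higher if they rest on the stops). Turned forward here they jam against the stops; turned backward (counter-clockwise) they reach the entry gaps within 80 deg and drop 8 mm.
- dropped (a point): Where the lid's origin is once dropped into the entry gaps: on the axis, 10 mm below the mouth point. Further back the lugs soon jam on a stop. Turned forward (clockwise) they go under the thread and the lid sinks a further 3.5 mm over 63 deg, with 1.6 mm vertical play and little friction.
- home (a point): Where the lid's origin is when fully home: on the axis, 13.5 mm below the mouth point; the lugs meet a firm stop. It does not unscrew by itself. The thread is strained if lid and canister press on each other with over 60 N (about 1.8 N m against a stop); pressing with 3 to 8 N is plenty to feel the step.
- spare_lid: Bystander: plain flat white lid, 72 mm across, 16 mm high, without a grip bar, on the other side of the canister from the blue lid. Origin: centre of its underside. Not to be used.
- spray_bottle: Bystander: white and red spray bottle, 72 mm across, 206 mm high. Origin: centre of its underside.
- tub_large: Bystander: clear tub with blue lid, 118 mm square, 72 mm high. Origin: centre of its underside.
- tub_small: Bystander: clear tub with blue lid, 93 mm square, 62 mm high. Origin: centre of its underside.
- spatula: Bystander: spatula lying on the bench. Origin: middle of its length, underside.
- cutter: Bystander: steel ring cutter, 70 mm across, 40 mm high. Origin: centre of its underside.
Mind the look-alikes: they are no part of the job. What is shaped like the lid but orange or turquoise is not meant.

How it is judged:
On the way, in this order (a step that is already met when the one before it is completed fails the run):
1. the lid is brought upright onto the canister's neck (horizontal distance between lid and mouth below 0.006 m and angle between lid's own z axis and vertical below 0.1 rad and z of lid in the frame of mouth below 0.009 m).
2. the lid has dropped a step: its lugs are in the thread's entry gaps (horizontal distance between lid and mouth below 0.004 m and angle between lid's own z axis and vertical below 0.06 rad and z of lid in the frame of mouth below -0.0085 m), for 0.1 s.
At the end, for the whole second after the job is handed in: The lid is screwed home on the canister: its origin at least 12.2 mm below the mouth point (13.5 mm when fully home), within 4 mm of the axis, tilted less than 0.06 rad, at rest and released (horizontal distance between lid and mouth below 0.004 m and angle between lid's own z axis and vertical below 0.06 rad and z of lid in the frame of mouth below -0.0122 m and linear speed of lid below 0.02 m/s and angular speed of lid below 0.1 rad/s); the robot touches nothing.
It fails at once if the thread is strained: lid and canister press on each other with more than 60 N (contact force between lid and canister above 60 N).
It fails at once if a bystander is moved more than 25 mm (distance of any of spare_lid, spray_bottle, tub_large, tub_small, spatula, cutter from where it was at the start of the episode above 0.025 m).
It also fails if it takes over 67 s, if anything falls off the work surface, if the arm or the gripper's body presses on something with over 40 N, if the wrist force passes 120 N, or if a joint passes its speed limit or range.

## Working session

There is one attempt and no reset: what is moved stays moved. The work goes in short steps, each a Python script; the robot and the scene stay as the last script left them, time stands still between calls to the robot, and variables do not carry over. Pictures are saved under pics/ and viewed, at most 10 in all, crops included, and the job is handed in when it is done.

```bash
mkdir -p pics; ls; cat > h.py <<'E'
import numpy as np, cv2
from workcell import bot, fingers, telemetry, viewer
from scipy.spatial.transform import Rotation as R
def cam(name):
    m=viewer.camera_model(name)
    if name=="wrist":
        s=telemetry.read_state(); T=np.eye(4); T[:3,:3]=R.from_rotvec(s["tool_rot"]).as_matrix(); T[:3,3]=s["tool_pos"]
        W=T@np.array(m["tool_from_camera"])
    else:
        W=np.eye(4); Rm=np.array(m["R"]); W[:3,:3]=Rm.T; W[:3,3]=-Rm.T@np.array(m["t"])
    return m,W
def cloud(m,W,d):
    v,u=np.mgrid[:420,:560]
    P=np.stack([(u-m["cx"])/m["fx"]*d,(v-m["cy"])/m["fy"]*d,d],-1)
    return P@W[:3,:3].T+W[:3,3]
def snap(name):
    m,W=cam(name); im,d=viewer.get_image(name); return im,d,cloud(m,W,d)
def save(im,f): cv2.imwrite("pics/"+f,cv2.cvtColor(im,cv2.COLOR_RGB2BGR))
def down(a): # tool x axis at yaw a, z down
    c,s=np.cos(a),np.sin(a)
    return R.from_matrix(np.array([[c,s,0],[s,-c,0],[0,0,-1.]])).as_rotvec()
def circ(x,y): # robust circle-free centre
    return cv2.minEnclosingCircle(np.c_[x,y].astype(np.float32))
E
python3 - <<'E'
from h import *
s=telemetry.read_state(); print({k:np.round(v,3) for k,v in s.items()})
for n in ("top","scene"):
    im,d,P=snap(n); save(im,n+".png"); np.save(n+".npy",P)
    for t in ("lid","canister","spare_lid","spray_bottle","tub_large","tub_small","cutter","spatula"):
        for o in viewer.outline_of(n,t)[:3]:
            q=P[o["pixels"]&(d>0)]
            print(n,t,round(o["p"],2),np.round(o["rect"]),np.round(np.median(q,0),3),np.round(q.min(0),3),np.round(q.max(0),3))
E
```

```text
pics
{'t': np.float64(0.0), 'joint_pos': array([-1.519,  0.159,  1.598, -0.   ,  1.386, -0.21 ]), 'qd': array([ 0.001, -0.001,  0.001, -0.002, -0.   ,  0.001]), 'joint_torque': array([-2.0000e-03, -3.9601e+01, -3.3143e+01, -0.0000e+00,  9.0000e-03,
        0.0000e+00]), 'tool_pos': array([ 0.149, -0.555,  0.247]), 'tool_rot': array([-3.113, -0.41 , -0.   ]), 'ft_force': array([-0.301, -0.318,  0.367]), 'moment': array([ 0.024, -0.062,  0.044]), 'gripper_force': np.float64(0.0), 'finger_gap': np.float64(0.997)}
top lid 0.85 [234. 238.  21.  25.] [0.523 0.17  0.026] [0.489 0.135 0.01 ] [0.56  0.21  0.063]
top lid 0.84 [159. 255.  25.  25.] [0.474 0.414 0.026] [ 0.432  0.383 -0.007] [0.511 0.458 0.06 ]
top lid 0.82 [200. 238.  27.  17.] [0.527 0.284 0.027] [0.493 0.252 0.011] [0.564 0.328 0.06 ]
top canister 0.78 [298. 245.  40.  35.] [ 0.507 -0.028  0.011] [ 0.447 -0.094 -0.002] [0.573 0.037 0.14 ]
top spare_lid 0.86 [357. 265.  24.  24.] [ 0.449 -0.22   0.016] [ 0.415 -0.257 -0.001] [ 0.484 -0.187  0.025]
top spare_lid 0.5 [267. 152.  35.  39.] [0.806 0.077 0.072] [0.749 0.019 0.01 ] 
[... 1251 characters left out ...]
  0.036] [ 0.444 -0.095 -0.001] [0.577 0.032 0.135]
scene tub_large 0.84 [352. 231.  48.  49.] [0.815 0.057 0.07 ] [0.755 0.015 0.   ] [0.872 0.134 0.078]
scene tub_large 0.21 [250. 216.  51.  60.] [ 0.531 -0.053  0.035] [ 0.421 -0.096 -0.004] [0.577 0.071 0.135]
scene tub_small 0.97 [362. 187.  34.  36.] [0.768 0.231 0.059] [ 0.712  0.19  -0.   ] [0.82  0.299 0.068]
scene tub_small 0.23 [199. 258.  22.  24.] [ 0.454 -0.225  0.014] [ 0.409 -0.258 -0.004] [ 0.488 -0.18   0.02 ]
scene cutter 0.72 [298. 266.  25.  27.] [ 0.73  -0.1    0.024] [ 0.694 -0.137 -0.003] [ 0.763 -0.065  0.043]
scene spatula 0.73 [275. 304.  82.  71.] [ 0.658 -0.228  0.004] [ 0.584 -0.262 -0.005] [ 0.864 -0.174  0.023]
```

View pics/top.png

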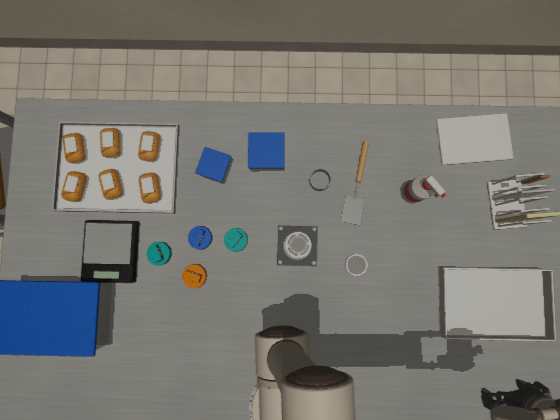

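View pics/scene.png

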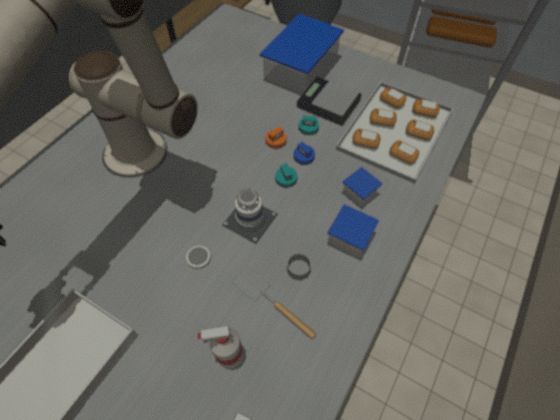

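Candidates for the lid in top: blue (200,238), turquoise (235,240) and (158,254), orange (194,276). I choose the blue one at (200,238), near (0.53, 0.29). Next is a wrist view to check it.

```bash
python3 - <<'E'
from h import *
m=viewer.camera_model("wrist"); print(np.round(m["tool_from_camera"],3), m["fx"])
T=np.array(m["tool_from_camera"])
a=0.3
for a in (0.5,0,-.5,1,-1,1.57,-1.57,2.5,3.1):
    q=bot.inverse_kinematics([0.50,0.287,0.26],down(a)); print(a,None if q is None else np.round(q,2))
a=0.5
off=R.from_rotvec(down(a)).as_matrix()@T[:3,3]
bot.move_pose([0.528-off[0],0.287-off[1],0.26],down(a))
im,d,P=snap("wrist"); save(im,"w1.png"); np.save("w1.npy",P)
for o in viewer.outline_of("wrist","lid")[:4]:
    q=P[o["pixels"]&(d>0)]; c=im[o["pixels"]].mean(0)
    print(round(o["p"],2),np.round(o["rect"]),np.round(np.median(q,0),3),np.round(q.min(0),3),np.round(q.max(0),3),np.round(c))
print(telemetry.read_state()["t"])
E
```

```text
[[ 0.    -0.965 -0.261  0.066]
 [ 1.    -0.     0.001  0.001]
 [-0.001 -0.261  0.965 -0.125]
 [ 0.     0.     0.     1.   ]] 332.48616372088173
0.5 [ 0.31  0.15  1.58 -0.    1.41  1.38]
0 [ 0.31  0.15  1.58 -0.    1.41  1.88]
-0.5 [ 0.31  0.15  1.58 -0.    1.41  2.38]
1 [ 0.31  0.15  1.58 -0.    1.41  0.88]
-1 [ 0.31  0.15  1.58 -0.    1.41  2.88]
1.57 [0.31 0.15 1.58 0.   1.41 0.31]
-1.57 [ 0.31  0.15  1.58  0.    1.41 -2.83]
2.5 [ 0.31  0.15  1.58 -0.    1.41 -0.62]
3.1 [ 0.31  0.15  1.58  0.    1.41 -1.22]
0.74 [143.  98.  81.  77.] [0.48  0.413 0.024] [ 0.436  0.382 -0.002] [0.515 0.464 0.054] [ 41. 146. 137.]
0.71 [277. 112.  73.  78.] [0.531 0.289 0.023] [ 0.492  0.251 -0.002] [0.569 0.326 0.055] [ 36.  72. 137.]
0.61 [215. 207.  63.  71.] [0.415 0.301 0.024] [ 0.369  0.264 -0.001] [0.445 0.339 0.054] [187. 102.  33.]
0.6 [366. 170.  64.  72.] [0.527 0.179 0.024] [ 0.488  0.133 -0.003] [0.565 0.21  0.055] [ 39. 142. 133.]
4.0583
```

View pics/w1.png

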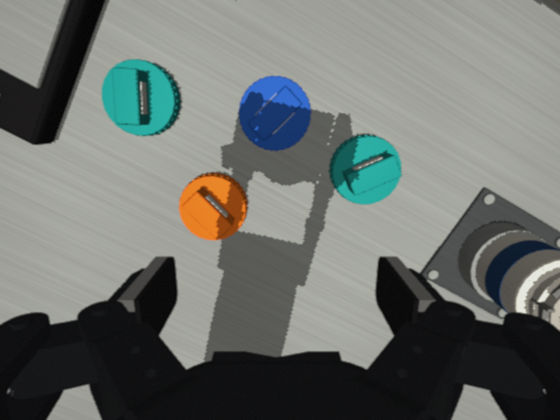

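The blue lid is at (277,112), between orange (213,206) and turquoise (366,170) and (141,97). I'll get the bar axis from depth and then view the canister.

```bash
cat >> h.py <<'E'
def lidfit(im,P):
    b=(im[...,2].astype(int)>im[...,0]+50)&(im[...,2].astype(int)>im[...,1]+40)&(np.hypot(P[...,0]-.53,P[...,1]-.288)<.06)
    q=P[b]; bar=q[(q[:,2]>.046)]; deck=q[(q[:,2]>.018)&(q[:,2]<.03)]
    return b,bar,deck
E
python3 - <<'E'
from h import *
im=cv2.cvtColor(cv2.imread("pics/w1.png"),cv2.COLOR_BGR2RGB); P=np.load("w1.npy")
b,bar,deck=lidfit(im,P); (c,s,a)=cv2.minAreaRect((bar[:,:2]*1000).astype(np.float32)); print("bar",len(bar),c,s,a,np.median(bar[:,2]),"deckcircle",circ(*(deck[:,:2].T*1000)), np.median(deck[:,2]))
print(np.round(cv2.boxPoints((c,s,a)),1).tolist())
# crop for check
x=cv2.resize(im[60:160,225:330],None,fx=4,fy=4); save(x,"crop1.png")
T=np.array(viewer.camera_model("wrist")["tool_from_camera"])
a=0.0; off=R.from_rotvec(down(a)).as_matrix()@(T[:3,3]+T[:3,2]*.26)
bot.move_pose([0.507-off[0],-0.029-off[1],0.34],down(a))
im,d,P=snap("wrist"); save(im,"w2.png"); np.save("w2.npy",P)
for o in viewer.outline_of("wrist","canister")[:2]:
    q=P[o["pixels"]&(d>0)]; print(o["p"],np.round(o["rect"]),np.round(q.min(0),3),np.round(q.max(0),3))
q=P[np.hypot(P[...,0]-.507,P[...,1]+.029)<.1]
for lo,hi in ((.127,.14),(.12,.127),(.098,.11),(.004,.015)):
    k=q[(q[:,2]>lo)&(q[:,2]<hi)]; print(lo,len(k),circ(*(k[:,:2].T*1000)),np.median(k,0),cv2.minAreaRect((k[:,:2]*1000).astype(np.float32)))
print(telemetry.read_state()["t"])
E
```

```text
bar 1342 (530.3453369140625, 288.90118408203125) (24.128328323364258, 51.96799850463867) 71.89723205566406 0.051883950264366985 deckcircle ((530.2777099609375, 288.86749267578125), 37.55655288696289) 0.022967943521594925
[[501.8999938964844, 285.5], [551.2999877929688, 269.3999938964844], [558.7999877929688, 292.29998779296875], [509.3999938964844, 308.3999938964844]]
0.76 [278. 166.  99.  96.] [ 0.444 -0.097 -0.002] [0.575 0.034 0.134]
0.127 1991 ((510.68719482421875, -30.35781478881836), 32.356170654296875) [ 0.51158294 -0.03018995  0.13096905] ((510.9395751953125, -30.662086486816406), (51.63337707519531, 51.52377700805664), 60.01420593261719)
0.12 871 ((510.46795654296875, -30.616147994995117), 33.0292854309082) [ 0.51779156 -0.03112347  0.12415859] ((510.82403564453125, -30.842952728271484), (63.13778305053711, 64.10295104980469), 8.701406478881836)
0.098 1052 ((510.5586242675781, -30.686710357666016), 40.83644104003906) [ 0.53103854 -0.03126782  0.10160717] ((510.7170104980469, -30.879947662353516), (80.62255859375, 80.28584289550781), 53.91939163208008)
0.004 3531 ((510.64703369140625, -31.121078491210938), 90.06582641601562) [ 0.54345292 -0.03072515  0.0051749 ] ((510.6192626953125, -30.923828125), (129.18798828125, 129.4140625), 89.71926879882812)
5.3
```

View pics/crop1.png

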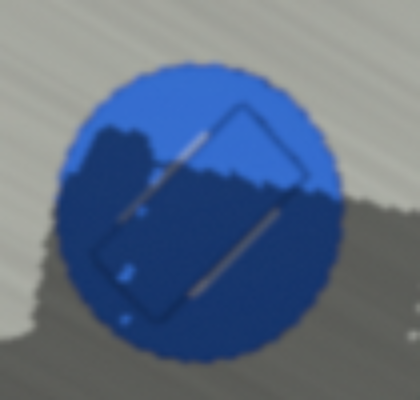

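View pics/w2.png

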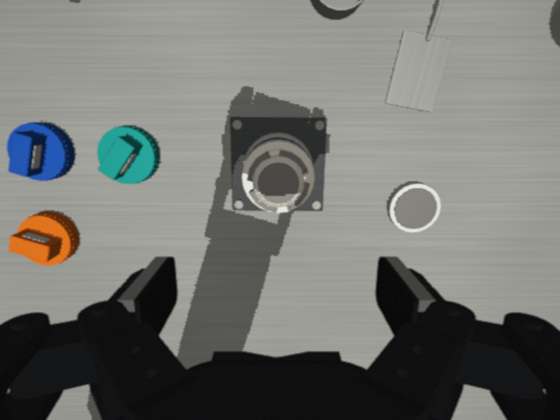

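Blue lid at (0.5303, 0.2889), bar yaw −18.1°. The bar size (24.1×52.0), deck and bar heights, and lid radius match the description. Canister axis at (0.5106, −0.0308): the holder, shoulder and neck circles all agree. Now the grasp.

```bash
python3 - <<'E'
from h import *
a=-0.316; L=[.5303,.2889]; C=[.5106,-.0308]
def st(n):
    s=telemetry.read_state(); print(n,round(float(s["t"]),2),np.round(s["tool_pos"],4),np.round(s["ft_force"],1),np.round(s["moment"],2),round(float(s["finger_gap"]),3),round(float(s["gripper_force"]),1),np.round(s["joint_pos"][5],2))
fingers.grip(0.7,50)
bot.move_pose(L+[.12],down(a))
hit=bot.line_to(L+[.046],velocity=.08,threshold=6); st(("down",hit))
fingers.grip(0.0,50); st("grip")
bot.line_to(L+[.25],velocity=.2); st("lift")
bot.line_to(C+[.25],velocity=.25); st("over")
im,d,P=snap("wrist"); save(im,"w3.png")
im,d,P=snap("scene"); save(im[130:300,150:350].repeat(2,0).repeat(2,1),"s3.png"); st("end")
import cv2
w=cv2.imread("pics/w3.png"); s=cv2.imread("pics/s3.png"); s=cv2.resize(s,(400,340))
cv2.imwrite("pics/c3.png",np.vstack([cv2.resize(w,(320,240)),cv2.resize(s,(320,272))]))
E
```

```text
('down', False) 8.19 [0.5309 0.2891 0.0467] [-0.8  0.5 -0.3] [ 0.   -0.07  0.03] 0.699 0.0 2.19
grip 8.61 [0.5308 0.2891 0.0467] [ 0.4 -0.3  2.9] [-0.   -0.   -0.02] 0.269 49.5 2.19
lift 9.78 [0.5294 0.2886 0.2481] [-0.8  1.  -0.4] [-0.01  0.03 -0.01] 0.268 49.0 2.19
over 11.21 [ 0.5105 -0.03    0.2499] [-0.3  0.6 -1.1] [0.   0.02 0.03] 0.267 49.0 1.59
end 11.31 [ 0.5106 -0.0298  0.2499] [-0.4  0.4  0. ] [ 0.06 -0.02 -0.03] 0.27 49.0 1.59
```

View pics/c3.png

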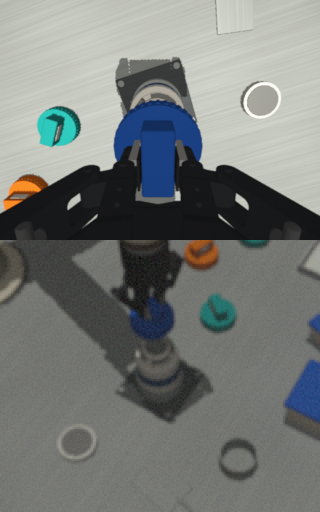

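The blue lid is held upright by its bar over the canister. I'll lower it gently until it touches.

```bash
cat >> h.py <<'E'
C=[.5106,-.0308]
def st(n):
    s=telemetry.read_state(); print(n,round(float(s["t"]),2),np.round(s["tool_pos"],4),np.round(s["ft_force"],1),np.round(s["moment"],2),round(float(s["finger_gap"]),3),np.round(s["joint_pos"][5],2),flush=True); return s
E
python3 - <<'E'
from h import *
bot.line_to(C+[.185],velocity=.12); bot.wait(.2); st("pre")
hit=bot.line_to(C+[.162],velocity=.02,threshold=4); st(hit); bot.wait(.2); s=st("rest")
t=s["t"]; a=-.316+np.radians(3)
bot.line_to(C+[s["tool_pos"][2]],rotation=down(a),velocity=.02); st("rot")
E
```

```text
pre 12.2 [ 0.5113 -0.031   0.1861] [-1.3  0.1 -0.9] [-0.04  0.03  0.  ] 0.271 1.59
True 12.97 [ 0.5107 -0.0305  0.1696] [0.1 0.6 3.6] [ 0.    0.06 -0.03] 0.269 1.59
rest 13.18 [ 0.5107 -0.0305  0.1696] [ 0.1 -0.2  5.4] [ 0.03  0.04 -0.07] 0.271 1.59
rot 13.43 [ 0.5109 -0.0305  0.1696] [1.7 2.2 2.1] [ 0.44 -0.26 -0.01] 0.27 1.54
```

Contact is at the crest height (lid origin 0.123, as expected). Now I'll turn backward to feel for the step.

```bash
python3 - <<'E'
from h import *
a=-.316+np.radians(3); z=.1696
for i in range(24):
    a+=np.radians(4)
    bot.line_to(C+[z-.0002],rotation=down(a),velocity=.02)
    f=telemetry.read_state()["ft_force"][2]
    if f<5: bot.line_to(C+[.158],velocity=.02,threshold=max(2.5,5-f))
    s=st(round(np.degrees(a),1)); z=min(s["tool_pos"][2],.1705)
    if z<.164 or abs(s["moment"][2])>.6 or s["ft_force"][2]>20: break
print(a)
E
```

```text
-11.1 13.88 [ 0.511  -0.0304  0.1696] [-1.2  0.3  4.3] [-0.02  0.07  0.03] 0.271 1.47
-7.1 14.13 [ 0.5106 -0.0303  0.1696] [1.1 5.4 5.4] [ 0.94 -0.19  0.12] 0.269 1.4
-3.1 14.59 [ 0.5108 -0.0301  0.1696] [0.2 1.  4.1] [0.14 0.06 0.03] 0.269 1.33
0.9 15.05 [ 0.5107 -0.0301  0.1695] [-0.6  1.1  3.2] [ 0.1  -0.02  0.06] 0.266 1.26
4.9 15.51 [ 0.5108 -0.0301  0.1691] [-0.2  0.7  3.1] [ 0.12 -0.13 -0.03] 0.27 1.19
8.9 16.18 [ 0.5105 -0.03    0.1616] [-0.5  0.8  4.5] [0.11 0.06 0.02] 0.273 1.12
0.15523889803846896
```

It dropped 8 mm, so the lid origin is 10.1 mm below the mouth. Now I'll turn forward, following the helix and watching force and moment.

```bash
python3 - <<'E'
from h import *
a0=a=.15524; z0=.1616; dz=0; phi=0
while phi<72:
    phi+=5 if phi<50 else 2
    a=a0-np.radians(phi)
    z=z0-.0035*min(max(phi-2,0),63)/63+dz
    bot.line_to(C+[z],rotation=down(a),velocity=.02)
    s=st((phi,round(dz*1e3,2))); f=s["ft_force"][2]
    if f>6: dz+=.0003
    if f<-4: dz-=.0003
    if abs(s["moment"][2])>.45 or abs(f)>18: break
bot.wait(.2); st("end"); print(a,z)
E
```

```text
(5, 0.0) 16.43 [ 0.5106 -0.0302  0.1616] [1.  4.8 4.9] [ 1.   -0.06 -0.14] 0.271 1.21
(10, 0.0) 16.68 [ 0.5107 -0.0302  0.1616] [-0.5  6.6  5.7] [ 1.06 -0.07 -0.17] 0.269 1.29
(15, 0.0) 16.93 [ 0.5107 -0.0302  0.1615] [-1.1  5.8  6.6] [ 1.17  0.06 -0.17] 0.267 1.38
(20, 0.3) 17.18 [ 0.5105 -0.0303  0.1612] [-0.1  5.6  5.9] [ 1.11  0.11 -0.07] 0.267 1.47
(25, 0.3) 17.43 [ 0.5106 -0.0304  0.161 ] [1.4 4.8 5.2] [ 0.93  0.06 -0.08] 0.27 1.56
(30, 0.3) 17.68 [ 0.5106 -0.0304  0.1607] [-0.9  3.9  6.3] [ 0.96 -0.04 -0.02] 0.274 1.64
(35, 0.6) 17.93 [ 0.5107 -0.0304  0.1605] [1.  4.2 4.3] [ 1.06 -0.17 -0.09] 0.268 1.73
(40, 0.6) 18.18 [ 0.5108 -0.0307  0.1602] [0.4 5.  3.7] [ 0.93 -0.19 -0.12] 0.268 1.81
(45, 0.6) 18.43 [ 0.5108 -0.031   0.1599] [1.8 3.7 3.2] [ 0.63 -0.22 -0.09] 0.271 1.9
(50, 0.6) 18.68 [ 0.5108 -0.031   0.1596] [2.  2.1 3.2] [ 0.64 -0.21 -0.14] 0.268 1.99
(52, 0.6) 18.93 [ 0.5107 -0.0309  0.1595] [1.7 3.2 4.1] [ 0.59 -0.13  0.04] 0.271 2.02
(54, 0.6) 19.18 [ 0.5107 -0.0309  0.1594] [1.2 2.2 4.3] [ 0.55 -0.16 -0.14] 0.271 2.06
(56, 0.6) 19.43 [ 0.5107 -0.0309  0.1593] [1.1 
[... 153 characters left out ...]
.0309  0.1591] [0.4 2.3 2.8] [ 0.25 -0.12 -0.06] 0.271 2.16
(62, 0.9) 20.18 [ 0.5104 -0.031   0.159 ] [0.5 0.4 3.1] [ 0.11 -0.02 -0.07] 0.27 2.2
(64, 0.9) 20.43 [ 0.5104 -0.031   0.1589] [ 0.4 -0.1  2.7] [-0.04  0.14 -0.06] 0.27 2.23
(66, 0.9) 20.68 [ 0.5104 -0.0309  0.1588] [ 0.1 -0.6  2.8] [-0.07  0.14  0.02] 0.27 2.27
(68, 0.9) 20.93 [ 0.5105 -0.0307  0.1587] [-0.3 -0.4 -0.1] [ 0.05 -0.04 -0.01] 0.27 2.3
(70, 0.9) 21.18 [ 0.5107 -0.0301  0.1587] [ 2.2  3.  -1. ] [ 0.8  -0.5   0.17] 0.267 2.34
(72, 0.9) 21.43 [ 0.5108 -0.0302  0.1588] [ 3.5  3.9 -2.5] [ 0.78 -0.64  0.87] 0.273 2.37
end 21.62 [ 0.5108 -0.0302  0.1588] [ 3.3  4.2 -3.1] [ 0.73 -0.63  0.86] 0.276 2.37
-1.1013970614359172 0.159
```

A firm stop came at about 71° with 0.87 N m. I'll ease back 1.5° to unload it, settle the lid downward lightly, release and check.

```bash
python3 - <<'E'
from h import *
a=-1.1014+np.radians(1.5)
bot.line_to(C+[.159],rotation=down(a),velocity=.02); st("relax")
bot.line_to(C+[.1565],velocity=.015,threshold=5); s=st("press")
fingers.grip(.6); bot.wait(.2); st("open")
p=s["tool_pos"]; bot.line_to([p[0],p[1],.24],velocity=.12)
T=np.array(viewer.camera_model("wrist")["tool_from_camera"])
off=R.from_rotvec(down(0)).as_matrix()@(T[:3,3]+T[:3,2]*.26)
bot.move_pose([C[0]-off[0],C[1]-off[1],0.34],down(0)); bot.wait(.3)
im,d,P=snap("wrist"); save(im,"w4.png")
q=P[np.hypot(P[...,0]-C[0],P[...,1]-C[1])<.05]
deck=q[(q[:,2]>.125)&(q[:,2]<.142)]; bar=q[q[:,2]>.155]
print("deck",np.median(deck[:,2]),circ(*(deck[:,:2].T*1000)),"bar",np.median(bar[:,2]),cv2.minAreaRect((bar[:,:2]*1000).astype(np.float32)))
A=np.c_[deck[:,:2]-C,np.ones(len(deck))]; print("tilt",np.linalg.lstsq(A,deck[:,2],rcond=None)[0])
st("end")
E
```

```text
relax 21.88 [ 0.5108 -0.0304  0.1588] [ 3.6  4.4 -2.3] [ 0.81 -0.68  0.22] 0.275 2.35
press 22.08 [ 0.5109 -0.0301  0.1587] [-1.2 -0.2  4.3] [0.14 0.08 0.12] 0.269 2.35
open 22.67 [ 0.5107 -0.0294  0.1577] [-0.6  0.2 -0. ] [ 0.   -0.03 -0.06] 0.6 2.35
deck 0.13487172815023107 ((510.7884216308594, -30.664506912231445), 38.7125358581543) bar 0.39703191184311054 ((513.0607299804688, -30.42574691772461), (43.03253936767578, 99.96497344970703), 8.281392097473145)
tilt [-0.01080971 -0.0003722   0.13476864]
end 24.85 [ 0.5109 -0.0301  0.3397] [-0.6 -0.3 -0.1] [ 0.01 -0.    0.03] 0.6 1.28
```

View pics/w4.png

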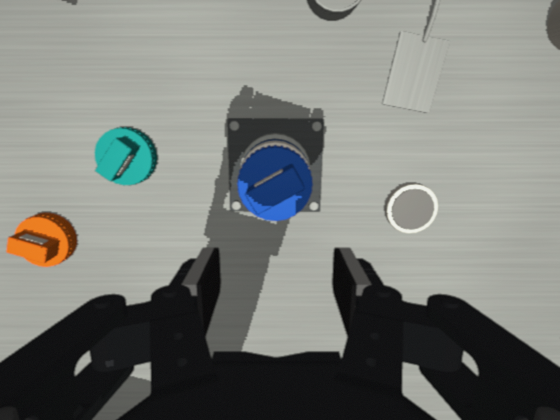

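The lid (275,182) sits level on the canister. Its origin is about 13.1 mm below the mouth after correcting for depth bias. The bystanders in view are where they were.

```bash
python3 -c "
from h import *
print(bot.sign_off())"
```

```text
the job is handed in; nothing more can be done
None
```

The blue lid is screwed onto the white canister up to the firm stop, measured about 13.1 mm below the mouth (13.5 mm is fully home), then released; I handed the job in after about 25 s of robot time, and no verdict was shown.

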